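# Load the rinse tub and set its valve two turns open

## Task

Put the three brass fittings (tee, coupling and plug) into the steel rinse tub, then take the black handle of the red valve wheel, close the valve clockwise until it meets its stop, and back it off exactly two full turns. Finish with the handle still gripped in the fingers and the wheel standing still at that setting; do not let go. Leave the steel elbow and the other things on the bench where they are.

Things in the scene. Friction and masses are not known exactly. Their poses are not given: they have to be found in the camera images.
- tub_in (a point): centre of the inner floor of the fixed, open-topped steel rinse tub. Floor 13 mm above the bench, inside 180 mm (x) by 220 mm (y), walls 5 mm thick, rim 75 mm above this floor. Axes: x, y along the tub's sides, z up; they turn with the station (tub and valve stand on one grey base plate 250 x 480 x 8 mm). A copper spout 16 mm thick hangs over the middle of the +x wall, up to 93 mm above this floor, and occupies x above 74 mm for y within 10 mm
- valve_axis (a point): centre of the red valve wheel, on its vertical axis, 103 mm above the bench, in the plane of the rim; 240 mm along +y of the tub's frame from tub_in. It does not turn with the wheel; same axes as tub_in. The wheel is level, its rim 100 mm across bar centres, made of 12 mm round bar; brass valve body and copper pipes below it
- handle: upright black crank handle on the rim of the red wheel, a round grip 22 mm in diameter and 48 mm tall, 50 mm from the wheel's axis. Origin at its centre, 33 mm above the plane of the rim (136 mm above the bench); 3 mm of clear height below the grip to the rim's bar. The grip spins freely about its own vertical pin, so it can be held in a fixed hand orientation while it is walked round the circle
- valve (a joint): turn of the wheel, rad. 0 = closed, against a hard stop; grows as the wheel turns anticlockwise seen from above (opens), one turn = 6.283, fully open 31.4. At 0 the handle lies at -x of the wheel axis in the frame of valve_axis, over the side with the white mark on the base plate. Stays where it is left; about 2 to 3 N at the handle turns it
- tee_mid (a point): brass tee lying flat, 44 mm in y, 56 mm in x, 22 mm tall (collars 25 mm). The point is the middle of its outline, 11 mm above its underside. The 56 mm run of 22 mm tube lies along its x axis at y = -11 mm; the branch, 22 mm wide, points along +y and ends at y = +22 mm. Can be gripped along y (44 mm) at x = 0. 100 to 220 g
- coupling_mid (a point): round brass coupling standing on end, 34 mm in diameter, 36 mm tall, dark top. The point is its centre, 18 mm above its underside. 90 to 190 g
- plug_mid (a point): brass plug standing on its flange: flange 42 mm in diameter and 14 mm thick, square head 20 x 20 mm above it with its sides along x and y, whole height 36 mm. The point lies on its axis, 18 mm above its underside, so the middle of the head is 7 mm above the point. 100 to 200 g
- elbow_mid (a point): grey steel elbow lying flat, 53 x 53 mm, 22 mm tall; stays where it is. The point lies 11 mm above its underside
- screwdriver: screwdriver with an orange handle, lying on the bench; stays where it is. Origin on its underside
- hammer: hammer with a wooden handle, lying on the bench; stays where it is. Origin on its underside
- pliers: pliers with red handles, about 195 mm long, lying on the bench; stay where they are. Origin on the underside near the pivot
- jar: clear jar, 68 mm in diameter, 85 mm tall; stays where it is. Origin at the centre of its underside

How it is judged:
By the outcome, as a careful person would: the job done as asked, in the order asked, and still so for the second after the job is handed in, while the arm keeps its last pose, push and grip.
It also fails if it takes over 72 s, if anything falls off the work surface, if the arm or the gripper's body presses on something with over 40 N, if the wrist force passes 120 N, or if a joint passes its speed limit or range.

## Robot

A 6-joint arm with a two-finger parallel gripper is mounted at the origin on the work surface. World frame = base frame: x ahead of the robot, y to its left, z up, the work surface at z = 0. Lengths are in m, angles in rad, forces in N, time in s.
With the tool pointing down it reaches from about 0.325 to 0.775 m from the base axis. Payload 5.5 kg.
Tool frame: the origin (TCP) lies midway between the tips of the shut fingers; the grasp point (between the pads) lies 19 mm behind it (arm.hold_point_z is the distance from the TCP to the grasp point, in m); z points along the fingers, y is the line along which they close (so a half turn about z gives the same grasp; the last joint's range is limited). The gripper opens to 88 mm and grips with 3 to 60 N. Pads are 20 mm wide; open, the fingers measure 115 mm over their backs; the gripper's body (75 mm by 178 mm) begins 61 mm behind the grasp point.
Start: joints at [-1.209, 0.091, 1.231, -0, 1.82, -0.057], TCP at [0.244, -0.548, 0.223] pointing down, gripper open.
Joint ranges: [-2.87, 2.87], [-0.86, 2.18], [0.17, 2.46], [-1.51, 4.65], [0.06, 2.69], [-2.65, 2.65]. Speed limits (rad/s): [2.57, 2.57, 3.01, 3.14, 3.14, 3.14].

## Interface

Orientations are given as a 3x3 rotation matrix whose columns are the frame's x, y, z axes.
In Python, from plant import arm gives the robot as it stands.
- The arm moves only by the tool move_arm, never from a script. Its argument "steps" is one flat list of numbers, 5 for each row, row after row: the closure in counts, from 0 (fully open) to 255 (shut), then the shift along the world's x, y, z in m, then the turn about the world's z in degrees. In form: [gripper, dx, dy, dz, turn, gripper, dx, dy, dz, turn, ...]. A call has 1 to 20 rows; each row is the pose to reach, as a shift and turn from the pose commanded when the call began; what a row does not reach only later rows make up. A row lasts 1/8 s, in which the tool goes at most 62.5 mm and 10.7 degrees, less where a joint would pass 70% of its speed; a pose out of reach is approached as far as the arm can. A call with a gripper value outside its range is refused whole. The fingers move at their own pace and stop on an object; "newtons" is the grip in N (left out, the last holds). Time passes only in rows, so rows that repeat a pose let the fingers close. It gives the time, the measured TCP pose, the force, the opening and the grip force at its end, in the units of the state.
- arm.get_obs(): the state, without advancing time (a new reading comes with each control period).
- arm.capture(name): name is "scene" or "side" or "wrist"; returns the picture (400x640x3 uint8, blue, green, red); there is no depth.
- arm.camera_params(name): a dict with "camera_matrix" (3x3 intrinsics, pixels), "extrinsics" (4x4, takes a point from camera to world coordinates). Camera axes: x right, y down, z forward; pixel columns grow to the right and rows downward; lengths in m; the calibration is good to about 2 mm. A picture is of the moment at which its call begins: read the wrist's pose just before it. camera_params takes no time and is no camera call; for the wrist camera it gives the pose at the moment of the call.
- arm.sign_off(): hands the job in; it is judged then, once.
The state is a dict: "t": time; "joint_positions": joint angles; "dq": joint speeds; "joint_efforts": joint torques, N m; "position": TCP position; "tcp_rot": TCP orientation; "force": force on the tool from outside, world axes, zero at the start; "moment": the same for the moment, N m; "gripper_width": opening from 0.0 (shut) to 1.0 (fully open); "gripper_force": force on a finger pad.
Only numpy, scipy, OpenCV 4.12 (cv2) and the standard library are available. Lean on these libraries where they do the work, as an engineer would, in place of code of your own. Each camera call takes 0.05 s, during which the arm holds its last target. There are 200 camera calls.

## Working session

There is one attempt and no reset: what is moved stays moved. The work goes in short steps, Python scripts to look and compute and a tool call to move; the robot and the scene stay as the last step left them, time stands still between calls to the robot, and variables do not carry over. Pictures are saved under pics/ and viewed, at most 10 in all, crops included, and the job is handed in when it is done.

Besides the shell and the picture viewer there is one more tool, called after ">>>" in YAML: its name, and indented under it one key for each argument. move_arm: Moves the arm, as the interface text tells. Its arguments: {"type":"object","properties":{"steps":{"type":"array"},"newtons":{"type":"number"}},"required":["steps"]}

```bash
mkdir -p pics && ls && python3 - <<'E'
from plant import arm
import cv2,numpy as np
for n in ["scene","side","wrist"]:
    p=arm.camera_params(n);im=arm.capture(n);cv2.imwrite(f"pics/{n}0.png",im)
    print(n,np.round(p["camera_matrix"],1).tolist(),np.round(p["extrinsics"],3).tolist())
o=arm.get_obs();print(o["t"],o["position"],np.round(o["tcp_rot"],3).tolist(),o["gripper_width"],arm.hold_point_z)
E
```

```text
pics
scene [[414.6, 0.0, 322.2], [0.0, 414.6, 202.1], [0.0, 0.0, 1.0]] [[0.643, 0.451, -0.619, 1.357], [0.766, -0.36, 0.533, -0.723], [0.017, -0.817, -0.577, 0.872], [0.0, 0.0, 0.0, 1.0]]
side [[382.5, 0.0, 318.7], [0.0, 382.5, 196.6], [0.0, 0.0, 1.0]] [[-0.909, -0.22, 0.354, 0.092], [-0.416, 0.47, -0.778, 0.98], [0.005, -0.855, -0.519, 0.772], [0.0, 0.0, 0.0, 1.0]]
wrist [[322.1, 0.0, 319.9], [0.0, 322.1, 197.6], [0.0, 0.0, 1.0]] [[0.406, -0.884, -0.232, 0.307], [-0.914, -0.393, -0.102, -0.52], [-0.001, 0.254, -0.967, 0.382], [0.0, 0.0, 0.0, 1.0]]
0.15 [ 0.24392263 -0.54793529  0.22176619] [[0.914, 0.407, -0.001], [0.407, -0.914, 0.001], [0.0, -0.002, -1.0]] 1.0040123386521558 0.0187
```

View pics/scene0.png

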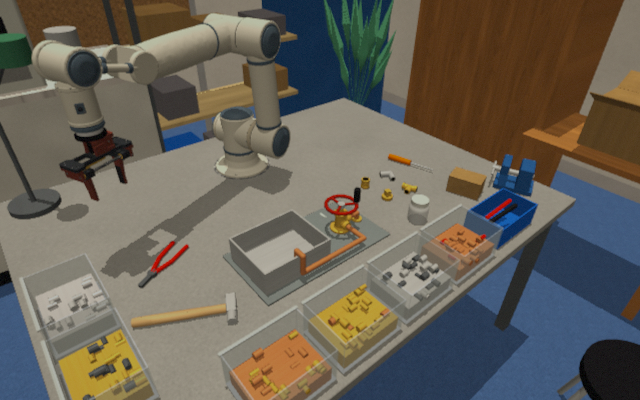

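View pics/side0.png

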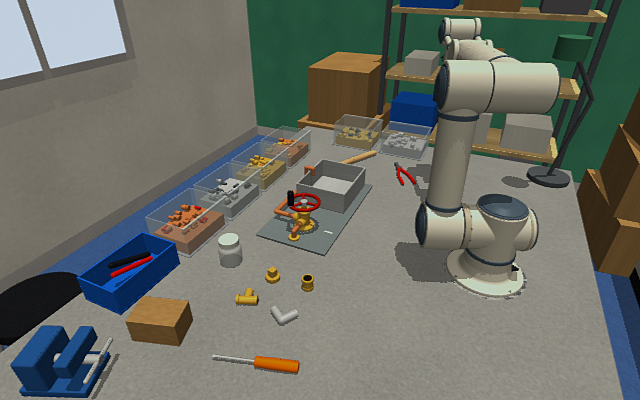

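Scene view: coupling (365,183), plug (387,195), tee (409,188), elbow (388,175), wheel (341,205), tub (280,245). Side view: plug (272,275), coupling (307,283), tee (246,297), wheel (304,202).

```bash
cat > h.py <<'E'
from plant import arm
import cv2,numpy as np
def ray(p,uv,z):
    K,T=p["camera_matrix"],p["extrinsics"]
    d=T[:3,:3]@np.linalg.solve(K,[uv[0],uv[1],1.]);o=T[:3,3]
    return o+d*(z-o[2])/d[2]
def blobs(im,lo,hi,amin=30):
    hsv=cv2.cvtColor(im,cv2.COLOR_BGR2HSV);m=cv2.inRange(hsv,np.array(lo),np.array(hi))
    n,l,s,c=cv2.connectedComponentsWithStats(m)
    return [(c[i],s[i],l==i) for i in range(1,n) if s[i,4]>=amin]
RED=((0,170,60),(6,255,255)); BRASS=((18,110,50),(28,255,255))
E
python3 - <<'E'
from h import *
for n in ["scene","side"]:
    p=arm.camera_params(n);im=cv2.imread(f"pics/{n}0.png")
    for nm,c,z in(("red",RED,.103),("brass",BRASS,.015)):
        for b in blobs(im,*c):
            bx=b[1]; print(n,nm,np.round(b[0]),bx.tolist(),np.round(ray(p,(bx[0]+bx[2]/2-.5,bx[1]+bx[3]/2-.5),z),3))
    pts={"scene":[(357,188),(357,202),(230,247),(265,217),(293,273),(329,242)],"side":[(291,193),(291,203),(312,160),(369,174),(354,210),(298,195)]}[n]
    zz=[.16,.115,.088,.088,.088,.088]
    for a,z in zip(pts,zz): print(n,a,np.round(ray(p,a,z),3))
    print("plate",[np.round(ray(p,a,.008)[:2],3).tolist() for a in ({"scene":[(226,256),(265,292),(389,233)],"side":[(372,184),(326,253),(257,236)]}[n])])
E
```

```text
scene red [341. 205.] [325, 195, 33, 20, 241] [0.579 0.025 0.103]
scene red [498. 208.] [486, 199, 25, 20, 77] [0.908 0.402 0.103]
scene red [167. 257.] [151, 241, 37, 32, 296] [ 0.468 -0.498  0.103]
scene brass [287.  37.] [281, 33, 15, 8, 86] [-1.541  1.362  0.015]
scene brass [627.  89.] [604, 71, 36, 34, 614] [0.649 2.276 0.015]
scene brass [214. 103.] [158, 82, 95, 48, 1600] [-0.627  0.153  0.015]
scene brass [286.  92.] [278, 86, 19, 12, 127] [-0.531  0.617  0.015]
scene brass [ 94. 163.] [86, 157, 19, 13, 40] [-0.35  -0.476  0.015]
scene brass [468. 176.] [450, 167, 36, 19, 336] [0.66  0.636 0.015]
scene brass [365. 183.] [361, 177, 9, 12, 82] [0.439 0.281 0.015]
scene brass [409. 188.] [402, 183, 15, 11, 101] [0.571 0.385 0.015]
scene brass [387. 195.] [382, 189, 11, 12, 103] [0.549 0.287 0.015]
scene brass [342. 223.] [330, 215, 32, 19, 337] [0.582 0.047 0.015]
scene brass [356. 317.] [317, 284, 80, 74, 2545] [ 0.893 -0.201  0.015]
scene brass [179. 314.] [131, 304, 95, 20, 506] [ 0.586 -0.542  0.015]
scene brass [328. 334.] [310, 316, 34, 40, 324] [ 0.88  -0.29   0.015]
sce
[... 2130 characters left out ...]
0.361 -0.254  0.015]
side brass [293. 237.] [288, 234, 12, 7, 53] [0.576 0.109 0.015]
side brass [272. 275.] [265, 266, 15, 18, 184] [0.55  0.29  0.015]
side brass [307. 283.] [301, 274, 13, 18, 153] [0.445 0.277 0.015]
side brass [247. 297.] [235, 288, 23, 17, 241] [0.57  0.391 0.015]
side brass [181. 333.] [175, 328, 11, 10, 37] [0.647 0.557 0.015]
side brass [279. 362.] [261, 360, 36, 6, 51] [0.392 0.529 0.015]
side (291, 193) [0.596 0.079 0.16 ]
side (291, 203) [0.604 0.068 0.115]
side (312, 160) [ 0.703 -0.297  0.088]
side (369, 174) [ 0.453 -0.279  0.088]
side (354, 210) [ 0.418 -0.018  0.088]
side (298, 195) [ 0.627 -0.025  0.088]
plate [[0.457, -0.348], [0.452, 0.13], [0.692, 0.147]]
```

>>> move_arm:
  steps: [0,0.1,0.4,0.02,30,0,0.1,0.4,0.02,30,0,0.1,0.4,0.02,30,0,0.1,0.4,0.02,30,0,0.1,0.4,0.02,30,0,0.1,0.4,0.02,30,0,0.266,0.878,0,66,0,0.266,0.878,0,66,0,0.266,0.878,0,66,0,0.266,0.878,0,66,0,0.266,0.878,0,66,0,0.266,0.878,0,66,0,0.266,0.878,0,66,0,0.266,0.878,0,66,0,0.266,0.878,0,66,0,0.266,0.878,0,66]

```text
t: 2.15
position: [0.5096, 0.3321, 0.2199]
tcp_rot: [[-0.003, 1.0, -0.004], [1.0, 0.003, -0.002], [-0.002, -0.004, -1.0]]
force: [0.3, -0.1, 1.1]
gripper_width: 1.001
gripper_force: 0.0
```

```bash
python3 - <<'E'
from h import *
p=arm.camera_params("wrist");im=arm.capture("wrist");cv2.imwrite("pics/w1.png",im)
o=arm.get_obs();print(o["t"],o["position"],np.round(o["tcp_rot"],3).tolist(),np.round(o["dq"],3))
for b in blobs(im,*BRASS,150):
    r=cv2.minAreaRect(np.argwhere(b[2])[:,::-1].astype(np.float32))
    print(np.round(b[0],1),b[1].tolist(),np.round(r[0],1),np.round(r[1],1),r[2],[np.round(ray(p,b[0],z)[:2],4) for z in(.011,.022,.036)])
E
```

```text
2.2 [0.50965284 0.33052554 0.22094235] [[-0.002, 1.0, -0.003], [1.0, 0.002, -0.002], [-0.002, -0.003, -1.0]] [-0.033 -0.055  0.021 -0.006  0.007 -0.004]
[371.7 121.3] [342, 96, 56, 52, 1389] [373.9 124.8] [42.  53.9] 68.19859313964844 [array([0.566 , 0.3922]), array([0.5643, 0.3925]), array([0.5622, 0.3928])]
[352.3 208.1] [336, 191, 34, 35, 943] [352.5 208. ] [34. 33.] 90.0 [array([0.5472, 0.2911]), array([0.5461, 0.2944]), array([0.5446, 0.2986])]
[263.4 217.4] [246, 202, 33, 35, 599] [263. 219.] [29.7 35.4] 45.0 [array([0.4403, 0.279 ]), array([0.4423, 0.2827]), array([0.445 , 0.2873])]
[124.2 307.4] [109, 274, 40, 67, 1291] [127.2 306.9] [35.  68.4] 9.211027145385742 [array([0.2528, 0.1545]), array([0.2604, 0.1619]), array([0.2701, 0.1713])]
[515.7 307.4] [491, 274, 41, 67, 1289] [512.3 306.9] [68.6 35.8] 80.53767395019531 [array([0.7636, 0.1568]), array([0.756 , 0.1641]), array([0.7464, 0.1734])]
[369.6 339. ] [357, 329, 27, 24, 383] [370.  340.5] [23. 26.] 90.0 [array([0.5756, 0.1078]), array([0.5736, 0.1165]), array([0.5711, 0.1276])]
[489.6 365.6] [294, 355, 346, 18, 4351] [466.5 363.5] [345.  17.] -0.0 [array([0.7422, 0.0659]), array([0.7353, 0.0759]), array([0.7265, 0.0886])]
```

View pics/w1.png

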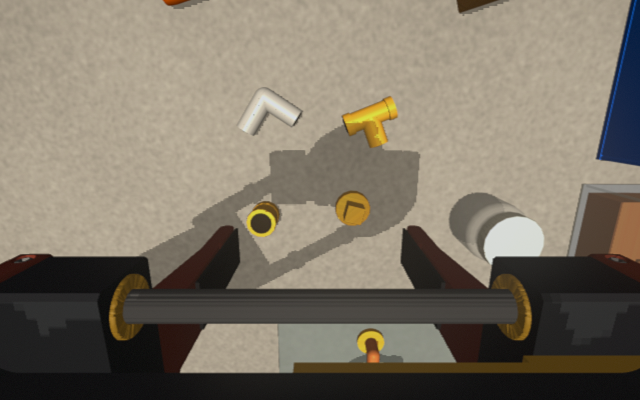

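The wrist view (right = +x, up = +y) shows the coupling's dark top at (261,222), the plug at (353,209) with its head slightly turned, the tee at (374,124) with its branch down, and the elbow at (270,108).

```bash
python3 - <<'E'
from h import *
im=cv2.imread("pics/w1.png")
cv2.imwrite("pics/c1.png",cv2.resize(im[90:240,240:410],None,fx=4,fy=4,interpolation=cv2.INTER_CUBIC))
p=arm.camera_params("wrist")
for b in blobs(im,(0,0,0),(179,255,55),60):
    if b[1][4]<3000:print("dark",np.round(b[0],1),b[1].tolist(),np.round(ray(p,b[0],.036),4))
print("tee",ray(p,(373.9,124.8),.013),"flange",ray(p,(352.5,208.5),.012))
print(np.round(arm.get_obs()["joint_positions"],3),arm.get_obs()["position"])
E
```

```text
dark [204.3 297.1] [126, 296, 184, 3, 427] [0.3689 0.1838 0.036 ]
dark [438.2 297.4] [343, 297, 171, 2, 292] [0.6518 0.1841 0.036 ]
tee [0.56885668 0.38678346 0.013     ] flange [0.54769281 0.28887751 0.012     ]
[ 0.519  0.114  1.209 -0.     1.821  0.518] [0.50965284 0.33052554 0.22094235]
```

View pics/c1.png

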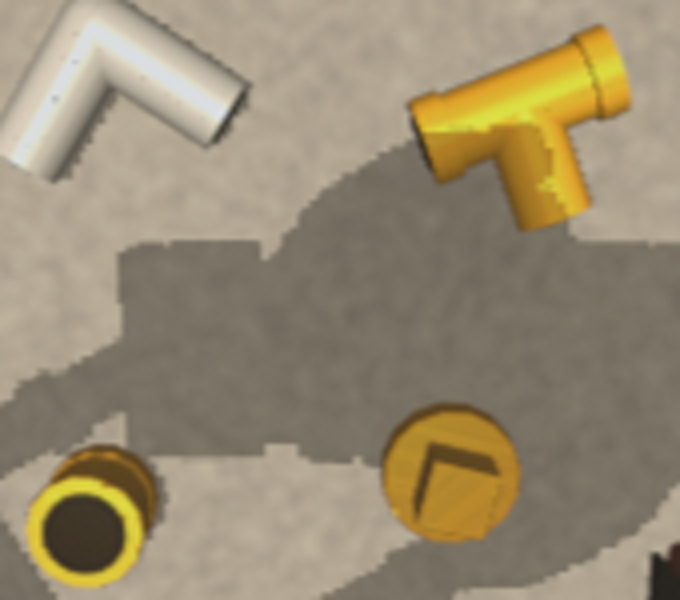

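The crop shows the coupling's ring centre at crop (85,530), i.e. pixel (261.3,222.5). The plug head's top face centres on (457,497), i.e. (354.3,214.3), with sides at about -14°. The tee's run is at about +20°, with its branch toward -y.

```bash
python3 - <<'E'
from h import *
p=arm.camera_params("wrist")
P=arm.get_obs()["position"]
for n,u,z in(("coup",(261.25,222.5),.036),("plughead",(354.25,214.3),.036),("flange",(352.5,208.3),.010),("tee",(373.9,124.8),.013)):
    r=ray(p,u,z);print(n,np.round(r,4),np.round(r-P,4))
# tee in-grasp point: mid of run back/branch end at x=0
E
```

```text
coup [0.4422 0.2794 0.036 ] [-0.0674 -0.0512 -0.1849]
plughead [0.5474 0.2893 0.036 ] [ 0.0377 -0.0412 -0.1849]
flange [0.5479 0.2885 0.01  ] [ 0.0382 -0.042  -0.2109]
tee [0.5689 0.3868 0.013 ] [ 0.0592  0.0563 -0.2079]
```

>>> move_arm:
  newtons: 30
  steps: [0,0.0375,-0.0415,-0.03,-14,0,0.0375,-0.0415,-0.08,-14,0,0.0375,-0.0415,-0.13,-14,0,0.0375,-0.0415,-0.165,-14,0,0.0375,-0.0415,-0.19,-14,0,0.0375,-0.0415,-0.2,-14,120,0.0375,-0.0415,-0.201,-14,255,0.0375,-0.0415,-0.201,-14,255,0.0375,-0.0415,-0.201,-14,255,0.0375,-0.0415,-0.201,-14,255,0.0375,-0.0415,-0.201,-14,255,0.0375,-0.0415,-0.201,-14,255,0.0375,-0.0415,-0.17,-14]

```text
t: 3.82
position: [0.5456, 0.2875, 0.0495]
tcp_rot: [[0.242, 0.97, -0.006], [0.97, -0.242, -0.003], [-0.004, -0.005, -1.0]]
force: [-0.4, -0.9, 0.7]
gripper_width: 0.243
gripper_force: 0.0
```

>>> move_arm:
  steps: [255,0,0,0,0]

```text
t: 3.95
position: [0.5491, 0.2891, 0.0555]
tcp_rot: [[0.242, 0.97, 0.005], [0.97, -0.242, 0.002], [0.003, 0.004, -1.0]]
force: [-0.3, 0.3, -0.1]
gripper_width: 0.127
gripper_force: 0.0
```

>>> move_arm:
  steps: [140,0,0,0,0,140,0,0,0,0,140,0,0,0,0,140,0,0,0,0,140,0,0,-0.02,0,140,0,0,-0.031,0,140,0,0,-0.031,0,255,0,0,-0.031,0,255,0,0,-0.031,0,255,0,0,-0.031,0,255,0,0,-0.031,0,255,0,0,-0.031,0]

```text
t: 5.45
position: [0.5479, 0.2885, 0.0224]
tcp_rot: [[0.242, 0.97, 0.001], [0.97, -0.242, 0.001], [0.001, 0.001, -1.0]]
force: [0.1, -0.3, 3.6]
gripper_width: 0.225
gripper_force: 30.0
```

>>> move_arm:
  steps: [255,0,0,0.05,0,255,0,0,0.11,0,255,0,0,0.17,0,255,-0.003,-0.25,0.22,-38,255,-0.003,-0.25,0.22,-38,255,-0.003,-0.25,0.22,-38,255,-0.003,-0.25,0.22,-38,255,-0.003,-0.548,0.22,-76,255,-0.003,-0.548,0.22,-76,255,-0.003,-0.548,0.22,-76,255,-0.003,-0.548,0.22,-76,255,-0.003,-0.548,0.22,-76,255,-0.003,-0.548,0.22,-76]

```text
t: 7.08
position: [0.5434, -0.2632, 0.2396]
tcp_rot: [[1.0, -0.005, -0.003], [-0.005, -1.0, 0.001], [-0.003, -0.001, -1.0]]
force: [-0.2, 0.9, -1.7]
gripper_width: 0.221
gripper_force: 30.0
```

```bash
python3 - <<'E'
from h import *
p=arm.camera_params("wrist");im=arm.capture("wrist");cv2.imwrite("pics/w2.png",im)
o=arm.get_obs();print(o["t"],o["position"],np.round(o["tcp_rot"],3).tolist(),np.round(o["joint_positions"],2),o["gripper_force"])
np.savez("w2.npz",K=p["camera_matrix"],T=p["extrinsics"])
E
```

```text
7.125 [ 0.54384556 -0.26107295  0.24012617] [[1.0, -0.003, -0.002], [-0.003, -1.0, 0.001], [-0.002, -0.001, -1.0]] [-0.5   0.11  1.18  0.    1.85  1.07] 29.99917209148407
```

View pics/w2.png

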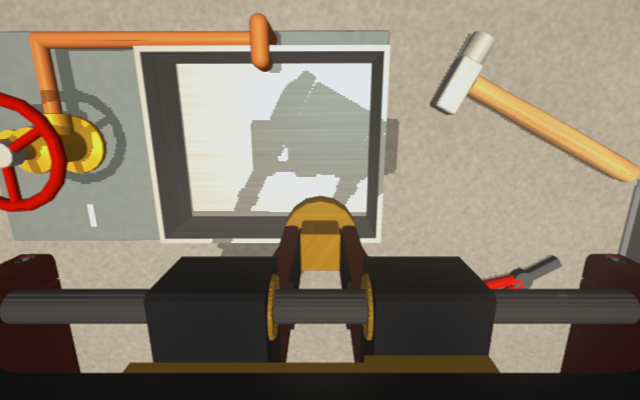

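The wrist view (up = +x, right = -y) shows the held plug at (320,225). The tub's outer rim corners are at (136,48), (387,48), (379,240), (162,241) and the floor corners at (178,65), (368,67), (363,211), (192,214).

```bash
python3 - <<'E'
from h import *
d=np.load("w2.npz");p={"camera_matrix":d["K"],"extrinsics":d["T"]}
for z,c in((.088,[(136,48),(387,48),(379,240),(162,241)]),(.013,[(178,65),(368,67),(363,211),(192,214)])):
    q=np.array([ray(p,u,z)[:2] for u in c]);r=cv2.minAreaRect(q.astype(np.float32))
    print(np.round(q,3).tolist(),q.mean(0),r, "yaw",np.degrees(np.arctan2(*(q[0]+q[3]-q[1]-q[2])[::-1]))-90)
E
```

```text
[[0.669, -0.099], [0.667, -0.324], [0.484, -0.324], [0.484, -0.098]] [ 0.57585236 -0.21133691] ((0.5761236548423767, -0.2112601101398468), (0.2256377786397934, 0.18488900363445282), 89.92678833007812) yaw -0.21136655800829374
[[0.664, -0.105], [0.661, -0.318], [0.492, -0.317], [0.489, -0.101]] [ 0.57662451 -0.21009023] ((0.5751044154167175, -0.2104243040084839), (0.21541577577590942, 0.17523956298828125), 89.08586883544922) yaw -0.10426555838773766
```

>>> move_arm:
  steps: [255,-0.004,0,-0.06,0,255,-0.004,0,-0.12,0,255,-0.004,0,-0.17,0,255,-0.004,0,-0.195,0,255,-0.004,0,-0.2,0,120,-0.004,0,-0.2,0,120,-0.004,0,-0.2,0,120,-0.004,0,-0.2,0,120,-0.004,0,-0.16,0,120,-0.004,0,-0.1,0,120,-0.004,0,-0.04,0]

```text
t: 8.5
position: [0.5403, -0.2597, 0.2041]
tcp_rot: [[1.0, -0.0, 0.001], [-0.0, -1.0, -0.0], [0.001, 0.0, -1.0]]
force: [0.7, -0.1, -0.0]
gripper_width: 0.526
gripper_force: 0.0
```

>>> move_arm:
  steps: [100,-0.06,0.3,0.02,30,100,-0.06,0.3,0.02,30,100,-0.06,0.3,0.02,30,100,-0.06,0.3,0.02,30,100,-0.0983,0.5389,0,60,100,-0.0983,0.5389,0,60,100,-0.0983,0.5389,0,60,100,-0.0983,0.5389,0,60,100,-0.0983,0.5389,0,60,100,-0.0983,0.5389,-0.06,60,100,-0.0983,0.5389,-0.12,60,100,-0.0983,0.5389,-0.165,60,100,-0.0983,0.5389,-0.19,60,100,-0.0983,0.5389,-0.196,60,255,-0.0983,0.5389,-0.196,60,255,-0.0983,0.5389,-0.196,60,255,-0.0983,0.5389,-0.196,60,255,-0.0983,0.5389,-0.196,60]

```text
t: 10.75
position: [0.4432, 0.2799, 0.0076]
tcp_rot: [[0.5, 0.866, 0.003], [0.866, -0.5, 0.002], [0.003, 0.002, -1.0]]
force: [-1.0, 0.1, 5.8]
gripper_width: 0.373
gripper_force: 30.0
```

>>> move_arm:
  steps: [255,0,0,0.05,0,255,0,0,0.11,0,255,0,0,0.17,-10,255,0.05,-0.25,0.21,-35,255,0.05,-0.25,0.21,-35,255,0.05,-0.25,0.21,-35,255,0.05,-0.25,0.21,-35,255,0.094,-0.445,0.2,-60,255,0.094,-0.445,0.2,-60,255,0.094,-0.445,0.2,-60,255,0.094,-0.445,0.2,-60,255,0.094,-0.445,0.14,-60,255,0.094,-0.445,0.08,-60,255,0.094,-0.445,0.04,-60,255,0.094,-0.445,0.02,-60,255,0.094,-0.445,0.018,-60,110,0.094,-0.445,0.018,-60,110,0.094,-0.445,0.018,-60,110,0.094,-0.445,0.018,-60]

```text
t: 13.12
position: [0.5371, -0.1661, 0.0253]
tcp_rot: [[1.0, -0.0, 0.003], [-0.0, -1.0, -0.001], [0.003, 0.001, -1.0]]
force: [0.8, 0.1, 0.3]
gripper_width: 0.565
gripper_force: 0.0
```

>>> move_arm:
  steps: [110,0,0,0.05,0,110,0,0,0.11,0,90,0,0,0.17,0,40,0.0327,0.5524,0.19,20,40,0.0327,0.5524,0.19,20,40,0.0327,0.5524,0.19,20,40,0.0327,0.5524,0.19,20,40,0.0327,0.5524,0.19,20,40,0.0327,0.5524,0.19,20,40,0.0327,0.5524,0.19,20,40,0.0327,0.5524,0.19,20,40,0.0327,0.5524,0.19,20,40,0.0327,0.5524,0.19,20,40,0.0327,0.5524,0.12,20]

```text
t: 14.88
position: [0.5717, 0.3882, 0.1581]
tcp_rot: [[0.939, 0.343, 0.012], [0.343, -0.939, 0.007], [0.013, -0.002, -1.0]]
force: [1.3, 0.5, -0.5]
gripper_width: 0.845
gripper_force: 0.0
```

```bash
python3 - <<'E'
from h import *
p=arm.camera_params("wrist");im=arm.capture("wrist");cv2.imwrite("pics/w3.png",im)
o=arm.get_obs();print(o["t"],o["position"],o["gripper_width"])
for b in blobs(im,*BRASS,150):
    r=cv2.minAreaRect(np.argwhere(b[2])[:,::-1].astype(np.float32))
    print(np.round(b[0],1),b[1].tolist(),np.round(r,1) if 0 else r,ray(p,r[0],.013))
E
```

```text
14.925 [0.56613076 0.38418217 0.14045173] 0.8449642247351257
[314.1 192.2] [295, 163, 48, 61, 1787] ((319.031982421875, 192.70310974121094), (59.52944564819336, 46.134185791015625), 87.39744567871094) [0.56672651 0.38796281 0.013     ]
[154.  307.2] [141, 274, 35, 67, 1140] ((156.6865997314453, 306.95648193359375), (31.06293487548828, 67.84872436523438), 7.907163143157959) [0.38895074 0.50863117 0.013     ]
[485.8 307.3] [465, 274, 35, 67, 1142] ((483.1280517578125, 306.84759521484375), (67.81602478027344, 30.881471633911133), 82.303955078125) [0.50891891 0.18005438 0.013     ]
[468.3 365.6] [259, 355, 375, 18, 4736] ((446.0, 363.5), (374.0, 17.0), 0.0) [0.43027224 0.18653796 0.013     ]
```

View pics/w3.png

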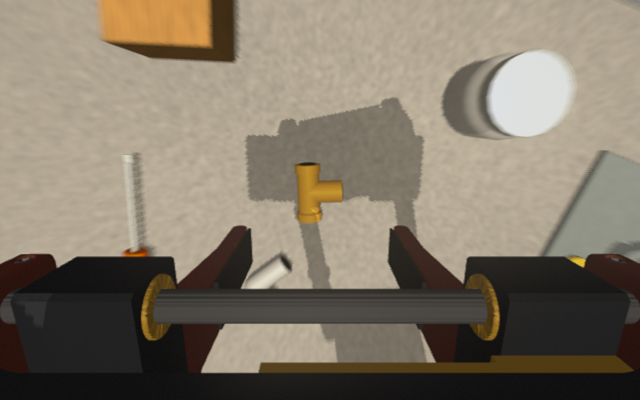

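The tee lies between the open fingers at (319,193), turned about 2° more, and the elbow end at (285,262) is clear of them.

>>> move_arm:
  steps: [40,-0.001,0.0007,-0.03,2,40,-0.001,0.0007,-0.08,2,40,-0.001,0.0007,-0.115,2,40,-0.001,0.0007,-0.134,2,40,-0.001,0.0007,-0.139,2,255,-0.001,0.0007,-0.139,2,255,-0.001,0.0007,-0.139,2,255,-0.001,0.0007,-0.139,2,255,-0.001,0.0007,-0.139,2,255,-0.001,0.0007,-0.139,2,255,-0.001,0.0007,-0.139,2,255,-0.001,0.0007,-0.1,2]

```text
t: 16.42
position: [0.5653, 0.3858, 0.046]
tcp_rot: [[0.927, 0.375, -0.008], [0.374, -0.927, -0.005], [-0.01, 0.001, -1.0]]
force: [1.0, 0.7, -2.4]
gripper_width: 0.484
gripper_force: 29.4
```

>>> move_arm:
  steps: [255,0,0,0.06,0,255,0,0,0.12,0,255,0,0,0.17,0,255,0.033,-0.6035,0.18,-22,255,0.033,-0.6035,0.18,-22,255,0.033,-0.6035,0.18,-22,255,0.033,-0.6035,0.18,-22,255,0.033,-0.6035,0.18,-22,255,0.033,-0.6035,0.18,-22,255,0.033,-0.6035,0.18,-22,255,0.033,-0.6035,0.18,-22,255,0.033,-0.6035,0.18,-22,255,0.033,-0.6035,0.18,-22,255,0.033,-0.6035,0.18,-22]

```text
t: 18.18
position: [0.6001, -0.2192, 0.2289]
tcp_rot: [[1.0, -0.005, -0.003], [-0.005, -1.0, 0.001], [-0.003, -0.001, -1.0]]
force: [0.2, 0.1, -2.3]
gripper_width: 0.487
gripper_force: 29.4
```

```bash
python3 - <<'E'
from h import *
o=arm.get_obs();print(o["t"],o["position"],o["gripper_width"],o["gripper_force"])
im=arm.capture("scene");cv2.imwrite("pics/s2.png",cv2.resize(im[120:320,200:460],None,fx=3,fy=3,interpolation=cv2.INTER_CUBIC)[:600,:780])
p=arm.camera_params("scene")
for n in ["scene","side"]:
    p=arm.camera_params(n);im=cv2.imread(f"pics/{n}0.png") # handle, wheel: initial pictures
    for b in blobs(im,(0,0,0),(179,255,60),8):
        x,y=b[0]
        if (n=="scene" and 340<x<375 and 180<y<215) or (n=="side" and 280<x<315 and 180<y<215):print(n,b[0],b[1].tolist(),ray(p,b[0],.136))
E
```

```text
18.175 [ 0.60008634 -0.2192221   0.22889715] 0.4867883918108822 29.38994586467743
scene [356.6125 194.9375] [354, 188, 6, 15, 80] [0.60447008 0.0666863  0.136     ]
side [290.3        198.06666667] [287, 191, 7, 15, 90] [0.60310775 0.07226856 0.136     ]
```

View pics/s2.png

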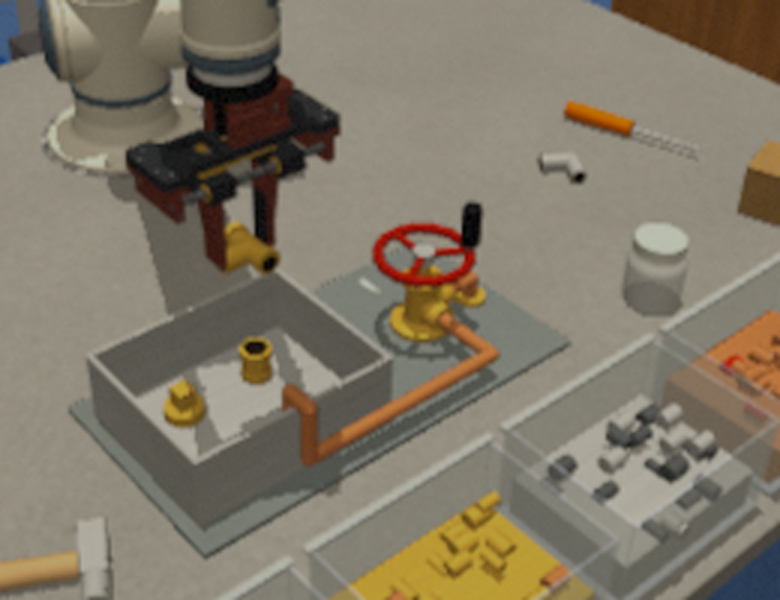

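The plug and coupling stand in the tub, the tee hangs from the gripper, the elbow is undisturbed, and the handle is at crop (472,225).

>>> move_arm:
  steps: [255,-0.005,0,-0.06,0,255,-0.005,0,-0.12,0,255,-0.005,0,-0.17,0,255,-0.005,0,-0.196,0,255,-0.005,0,-0.201,0,80,-0.005,0,-0.201,0,80,-0.005,0,-0.201,0,80,-0.005,0,-0.201,0,80,-0.005,0,-0.15,0,80,-0.005,0,-0.09,0,80,-0.005,0,-0.02,0,80,0.003,0.2855,0,0,80,0.003,0.2855,0,0,80,0.003,0.2855,0,0,80,0.003,0.2855,0,0,80,0.003,0.2855,0,0,80,0.003,0.2855,0,0]

```text
t: 20.35
position: [0.604, 0.072, 0.2325]
tcp_rot: [[1.0, 0.004, 0.002], [0.004, -1.0, 0.001], [0.002, -0.001, -1.0]]
force: [0.2, -0.2, -0.2]
gripper_width: 0.688
gripper_force: 0.0
```

```bash
python3 - <<'E'
from h import *
o=arm.get_obs();print(o["t"],o["position"],o["gripper_width"],o["joint_positions"])
p=arm.camera_params("wrist");im=arm.capture("wrist");cv2.imwrite("pics/w4.png",im)
for b in blobs(im,*RED,300):
    c=cv2.findContours(b[2].astype(np.uint8),0,2)[0][0]
    e=cv2.fitEllipse(c);print(b[1].tolist(),e,ray(p,e[0],.105))
E
```

```text
20.35 [0.60398164 0.07195157 0.23252534] 0.6879663199314056 [6.23931580e-02 1.13768211e-01 1.18898311e+00 4.50020541e-04
 1.83662510e+00 1.62933192e+00]
[322, 161, 102, 89, 2101] ((378.4240417480469, 199.58180236816406), (64.00531768798828, 101.48603057861328), 129.19708251953125) [0.59544268 0.01797832 0.105     ]
[309, 216, 69, 56, 1207] ((343.0015869140625, 243.06788635253906), (39.91147232055664, 71.65421295166016), 125.97888946533203) [0.55212053 0.0498864  0.105     ]
```

View pics/w4.png

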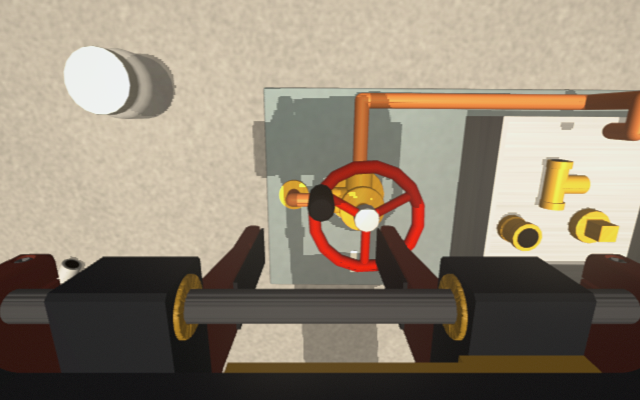

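All three fittings are in the tub. The wheel outline is centred at about (367.5,215.5) and the handle is at about (321,202), between the fingers.

```bash
python3 - <<'E'
from h import *
im=cv2.imread("pics/w4.png");p=arm.camera_params("wrist")
print("wheel",ray(p,(367.5,215.5),.103))
for b in blobs(im[175:230,300:345],(0,0,0),(179,255,60),80):
    c=b[0]+[300,175];print("handle",c,b[1].tolist(),ray(p,c,.136))
E
```

```text
wheel [0.57929523 0.0253584  0.103     ]
handle [320.77119785 202.756393  ] [8, 10, 26, 36, 743] [0.60090161 0.06963653 0.136     ]
```

>>> move_arm:
  newtons: 35
  steps: [80,-0.0015,0,-0.04,0,80,-0.0015,0,-0.08,0,80,-0.0015,0,-0.1,0,80,-0.0015,0,-0.105,0,255,-0.0015,0,-0.105,0,255,-0.0015,0,-0.105,0,255,-0.0015,0,-0.105,0,255,-0.0015,0,-0.105,0,255,-0.0015,0,-0.105,0,255,-0.0015,0,-0.105,0]

```text
t: 21.65
position: [0.6029, 0.0705, 0.1269]
tcp_rot: [[1.0, 0.001, 0.002], [0.001, -1.0, 0.002], [0.002, -0.002, -1.0]]
force: [0.3, 5.8, 2.4]
gripper_width: 0.242
gripper_force: 35.0
```

```bash
cat > c.py <<'E'
import numpy as np,sys
# c.py cx cy R a0 a1 step px py : flat rows, shifts from commanded (px,py)
cx,cy,R,a0,a1,s,px,py=map(float,sys.argv[1:9])
n=int(round(abs(a1-a0)/s));print(n,"rows")
for a in np.linspace(a0,a1,n+1)[1:]:
    print(f"255, {cx+R*np.cos(np.radians(a))-px:.4f}, {cy+R*np.sin(np.radians(a))-py:.4f}, 0, 0,",end=" ")
E
python3 c.py .5785 .0265 .05 61 -259 20 .6024 .0695; python3 -c "
from h import *
o=arm.get_obs();print(o['t'],o['position'],o['force'],o['gripper_width'],o['gripper_force'])"
```

```text
16 rows
255, 0.0138, -0.0102, 0, 0, 255, 0.0228, -0.0251, 0, 0, 255, 0.0261, -0.0421, 0, 0, 255, 0.0234, -0.0593, 0, 0, 255, 0.0150, -0.0745, 0, 0, 255, 0.0019, -0.0859, 0, 0, 255, -0.0144, -0.0921, 0, 0, 255, -0.0317, -0.0924, 0, 0, 255, -0.0481, -0.0867, 0, 0, 255, -0.0616, -0.0758, 0, 0, 255, -0.0706, -0.0609, 0, 0, 255, -0.0739, -0.0439, 0, 0, 255, -0.0712, -0.0267, 0, 0, 255, -0.0628, -0.0115, 0, 0, 255, -0.0497, -0.0001, 0, 0, 255, -0.0334, 0.0061, 0, 0, 21.65 [0.60286565 0.07050614 0.12691743] [0.26482657 5.80303752 2.36155482] 0.24219112304098658 35.00013019423932
```

>>> move_arm:
  steps: [255,0.0138,-0.0102,0,0,255,0.0228,-0.0251,0,0,255,0.0261,-0.0421,0,0,255,0.0234,-0.0593,0,0,255,0.015,-0.0745,0,0,255,0.0019,-0.0859,0,0,255,-0.0144,-0.0921,0,0,255,-0.0317,-0.0924,0,0,255,-0.0481,-0.0867,0,0,255,-0.0616,-0.0758,0,0,255,-0.0706,-0.0609,0,0,255,-0.0706,-0.0609,0,0]

```text
t: 23.15
position: [0.53, 0.0088, 0.1268]
tcp_rot: [[1.0, 0.0, -0.003], [0.0, -1.0, -0.001], [-0.003, 0.001, -1.0]]
force: [-6.8, -0.0, 7.1]
gripper_width: 0.24
gripper_force: 35.0
```

```bash
python3 -c "
from h import *
o=arm.get_obs();print(o['t'],o['position'],o['force'],o['gripper_width'],o['gripper_force'])
im=arm.capture('wrist');p=arm.camera_params('wrist')
m=sum(b[2].astype(np.uint8) for b in blobs(im,*RED,100));ys,xs=np.where(m);print(xs.min(),xs.max(),ys.min(),ys.max())
cv2.imwrite('pics/w5.png',im)"; python3 c.py .5785 .0265 .05 -159 -191 4 .5318 .0086
```

```text
23.15 [0.52996319 0.00879217 0.12681715] [-6.83902363 -0.02421368  7.06252388] 0.23983013666846395 35.001578237861395
189 382 47 241
8 rows
255, -0.0011, 0.0033, 0, 0, 255, -0.0020, 0.0067, 0, 0, 255, -0.0027, 0.0101, 0, 0, 255, -0.0031, 0.0135, 0, 0, 255, -0.0033, 0.0170, 0, 0, 255, -0.0032, 0.0205, 0, 0, 255, -0.0029, 0.0240, 0, 0, 255, -0.0024, 0.0274, 0, 0,
```

```bash
python3 c.py .576 .0284 .05 -157 -189 4 .5318 .0086
```

```text
8 rows
255, -0.0031, 0.0035, 0, 0, 255, -0.0041, 0.0069, 0, 0, 255, -0.0049, 0.0103, 0, 0, 255, -0.0054, 0.0137, 0, 0, 255, -0.0057, 0.0172, 0, 0, 255, -0.0058, 0.0207, 0, 0, 255, -0.0056, 0.0242, 0, 0, 255, -0.0052, 0.0276, 0, 0,
```

>>> move_arm:
  steps: [255,-0.0031,0.0035,0,0,255,-0.0041,0.0069,0,0,255,-0.0049,0.0103,0,0,255,-0.0054,0.0137,0,0,255,-0.0057,0.0172,0,0,255,-0.0058,0.0207,0,0,255,-0.0056,0.0242,0,0,255,-0.0052,0.0276,0,0,255,-0.0052,0.0276,0,0]

```text
t: 24.32
position: [0.5259, 0.029, 0.1268]
tcp_rot: [[1.0, -0.006, -0.002], [-0.006, -1.0, -0.014], [-0.002, 0.014, -1.0]]
force: [-4.8, -25.9, 7.6]
gripper_width: 0.24
gripper_force: 35.0
```

```bash
python3 c.py .576 .0284 .05 -189 -509 20 .5266 .0362
```

```text
16 rows
255, 0.0057, 0.0164, 0, 0, 255, 0.0166, 0.0299, 0, 0, 255, 0.0315, 0.0389, 0, 0, 255, 0.0485, 0.0422, 0, 0, 255, 0.0657, 0.0395, 0, 0, 255, 0.0809, 0.0311, 0, 0, 255, 0.0923, 0.0180, 0, 0, 255, 0.0985, 0.0017, 0, 0, 255, 0.0988, -0.0156, 0, 0, 255, 0.0931, -0.0320, 0, 0, 255, 0.0822, -0.0455, 0, 0, 255, 0.0673, -0.0545, 0, 0, 255, 0.0503, -0.0578, 0, 0, 255, 0.0331, -0.0551, 0, 0, 255, 0.0179, -0.0467, 0, 0, 255, 0.0065, -0.0336, 0, 0,
```

```bash
python3 c.py .576 .029 .05 180 540 20 .5266 .0362; python3 c.py .576 .029 .05 180 540 20 .526 .029
```

```text
18 rows
255, 0.0024, -0.0243, 0, 0, 255, 0.0111, -0.0393, 0, 0, 255, 0.0244, -0.0505, 0, 0, 255, 0.0407, -0.0564, 0, 0, 255, 0.0581, -0.0564, 0, 0, 255, 0.0744, -0.0505, 0, 0, 255, 0.0877, -0.0393, 0, 0, 255, 0.0964, -0.0243, 0, 0, 255, 0.0994, -0.0072, 0, 0, 255, 0.0964, 0.0099, 0, 0, 255, 0.0877, 0.0249, 0, 0, 255, 0.0744, 0.0361, 0, 0, 255, 0.0581, 0.0420, 0, 0, 255, 0.0407, 0.0420, 0, 0, 255, 0.0244, 0.0361, 0, 0, 255, 0.0111, 0.0249, 0, 0, 255, 0.0024, 0.0099, 0, 0, 255, -0.0006, -0.0072, 0, 0, 18 rows
255, 0.0030, -0.0171, 0, 0, 255, 0.0117, -0.0321, 0, 0, 255, 0.0250, -0.0433, 0, 0, 255, 0.0413, -0.0492, 0, 0, 255, 0.0587, -0.0492, 0, 0, 255, 0.0750, -0.0433, 0, 0, 255, 0.0883, -0.0321, 0, 0, 255, 0.0970, -0.0171, 0, 0, 255, 0.1000, -0.0000, 0, 0, 255, 0.0970, 0.0171, 0, 0, 255, 0.0883, 0.0321, 0, 0, 255, 0.0750, 0.0433, 0, 0, 255, 0.0587, 0.0492, 0, 0, 255, 0.0413, 0.0492, 0, 0, 255, 0.0250, 0.0433, 0, 0, 255, 0.0117, 0.0321, 0, 0, 255, 0.0030, 0.0171, 0, 0, 255, -0.0000, 0.0000, 0, 0,
```

>>> move_arm:
  steps: [255,-0.0003,-0.0055,0,0,255,-0.0003,-0.0055,0,0,255,-0.0003,-0.0055,0,0]

```text
t: 24.7
position: [0.5259, 0.0287, 0.1268]
tcp_rot: [[1.0, -0.002, -0.001], [-0.002, -1.0, -0.003], [-0.001, 0.003, -1.0]]
force: [-3.0, -8.1, 6.4]
gripper_width: 0.242
gripper_force: 35.0
```

>>> move_arm:
  steps: [255,0.0027,-0.0188,0,0,255,0.0114,-0.0338,0,0,255,0.0247,-0.045,0,0,255,0.041,-0.0509,0,0,255,0.0584,-0.0509,0,0,255,0.0747,-0.045,0,0,255,0.088,-0.0338,0,0,255,0.0967,-0.0188,0,0,255,0.0997,-0.0017,0,0,255,0.0967,0.0154,0,0,255,0.088,0.0304,0,0,255,0.0747,0.0416,0,0,255,0.0584,0.0475,0,0,255,0.041,0.0475,0,0,255,0.0247,0.0416,0,0,255,0.0114,0.0304,0,0,255,0.0027,0.0154,0,0,255,-0.0003,-0.0017,0,0,255,-0.0003,-0.0017,0,0]

```text
t: 27.08
position: [0.5259, 0.0271, 0.1268]
tcp_rot: [[1.0, -0.002, 0.0], [-0.002, -1.0, -0.001], [0.0, 0.001, -1.0]]
force: [-0.6, -2.7, 6.8]
gripper_width: 0.242
gripper_force: 35.0
```

>>> move_arm:
  steps: [255,0.003,-0.0171,0,0,255,0.0117,-0.0321,0,0,255,0.025,-0.0433,0,0,255,0.0413,-0.0492,0,0,255,0.0587,-0.0492,0,0,255,0.075,-0.0433,0,0,255,0.0883,-0.0321,0,0,255,0.097,-0.0171,0,0,255,0.1,0,0,0,255,0.097,0.0171,0,0,255,0.0883,0.0321,0,0,255,0.075,0.0433,0,0,255,0.0587,0.0492,0,0,255,0.0413,0.0492,0,0,255,0.025,0.0433,0,0,255,0.0117,0.0321,0,0,255,0.003,0.0171,0,0,255,0.0008,0.0087,0,0,255,0.0002,0.0044,0,0,255,0,0.0025,0,0]

```text
t: 29.58
position: [0.5259, 0.0312, 0.1268]
tcp_rot: [[1.0, -0.0, -0.0], [-0.0, -1.0, 0.001], [-0.0, -0.001, -1.0]]
force: [-1.1, 2.7, 7.3]
gripper_width: 0.241
gripper_force: 35.0
```

>>> move_arm:
  steps: [255,0,-0.001,0,0,255,0,-0.002,0,0,255,0,-0.002,0,0]

```text
t: 29.95
position: [0.5258, 0.0293, 0.1268]
tcp_rot: [[1.0, -0.0, -0.0], [-0.0, -1.0, 0.001], [-0.0, -0.001, -1.0]]
force: [-0.8, 1.3, 7.0]
gripper_width: 0.24
gripper_force: 35.0
```

>>> move_arm:
  steps: [255,0,-0.0008,0,0,255,0,-0.0008,0,0,255,0,-0.0008,0,0,255,0,-0.0008,0,0]

```text
t: 30.45
position: [0.5259, 0.0285, 0.1268]
tcp_rot: [[1.0, -0.0, -0.0], [-0.0, -1.0, 0.001], [-0.0, -0.001, -1.0]]
force: [-1.2, 1.9, 7.8]
gripper_width: 0.242
gripper_force: 35.0
```

```bash
python3 -c "
from h import *
o=arm.get_obs();print(o['t'],o['position'],o['force'],o['gripper_width'],o['gripper_force'])
im=arm.capture('scene');cv2.imwrite('pics/end.png',cv2.resize(im[120:320,200:460],None,fx=3,fy=3,interpolation=cv2.INTER_CUBIC))"
```

```text
30.45 [0.52585965 0.02854003 0.12682415] [-1.23791469  1.85461477  7.82703339] 0.2423281596705557 35.002015626523644
```

View pics/end.png

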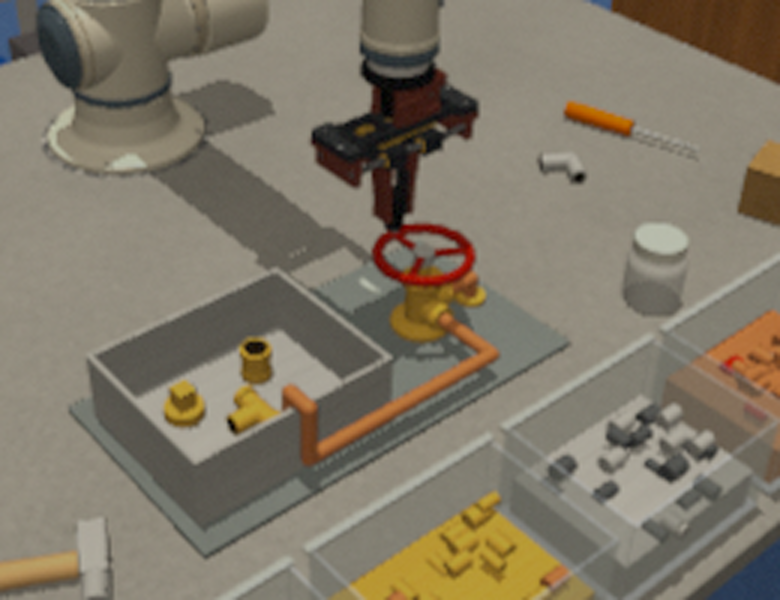

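The fittings are all in the tub, and the handle is gripped over the white-mark side, two turns back from the stop.

```bash
python3 -c "
from plant import arm
print(arm.sign_off())"
```

```text
the job is handed in; nothing more can be done
None
```

The job is handed in: the tee, coupling and plug are in the tub, and the valve was closed clockwise to its stop and backed off two full turns (the hand is back to within about 0.5 mm of its position at the stop), with the handle still gripped, at about 30 s of the 72 s allowed.

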